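# Set the dosing pump's stroke dial by clicks and start it

### The arm

A 7-joint arm with a two-finger parallel gripper is mounted at the origin on the work surface. World frame = base frame: x ahead of the robot, y to its left, z up, the work surface at z = 0. Lengths are in m, angles in rad, forces in N, time in s.
With the tool pointing down it reaches from about 0.35 to 0.9 m from the base axis. Payload 8.1 kg.
Tool frame: the origin (TCP) lies between the finger pads; the fingertips stand 19 mm ahead of it and the grasp point (between the pads) is the TCP; y points along the fingers, x is the direction in which the jaws open and shut, and the axes are right-handed (so a half turn about y gives the same grasp; the last joint's range is limited). The gripper opens to 92 mm and grips with 3 to 60 N. Pads are 19 mm wide; open, the fingers measure 130 mm over their backs; the gripper's body (75 mm by 190 mm) begins 47 mm behind the grasp point.
Start: joints at [-1.388, 0.434, 0.025, 1.573, -0.012, 1.134, -0.075], TCP at [0.176, 0.6, 0.246] pointing down, gripper open.
Joint ranges: [-2.62, 2.62], [-0.44, 2.09], [-1.27, 1.32], [0.08, 2.57], [-1.32, 4.46], [0.12, 2], [-2.74, 2.74]. Speed limits (rad/s): [2.22, 2.22, 3.01, 3.01, 3.14, 3.14, 3.14].

### API

Orientations are given as a rotation vector (axis times angle).
In Python, from cell import arm gives the robot as it stands.
- The arm moves only by the tool move_arm, never from a script. Its argument "series" is a list of rows, each an object of numbers: "x", "y", "z": the shift along the tool's x, y, z in cm; "rx", "ry", "rz": the turn, a rotation vector about the tool's x, y, z in rad. In form: [{"x": .., "y": .., "z": .., "rx": .., "ry": .., "rz": ..}, ...]. A call has 1 to 12 rows; each row shifts and turns the pose as measured when the row begins, along the tool's axes as they then stand; what a row does not reach is not made up. A row lasts 1/8 s, in which the tool goes at most 62.5 mm and 10.7 degrees, less where a joint would pass 70% of its speed; a pose out of reach is approached as far as the arm can. A call is refused whole if a number of a shift passes 6.25 or a number of a turn 0.188, either way. A call with a gripper value outside its range is refused whole. "jaw" is the finger opening in cm, from 0 to 9.18, set as the call begins (left out, the last holds). The fingers move at their own pace and stop on an object; "newtons" is the grip in N (left out, the last holds). Time passes only in rows, so rows that do not move let the fingers close. It gives the time, the measured TCP pose, the force and the opening at its end, in the units of the state.
- arm.observe(): the state, without advancing time (a new reading comes with each control period).
- arm.get_image(name): name is "scene" or "top" or "wrist"; returns the picture (400x640x3 uint8, blue, green, red); there is no depth.
- arm.camera_params(name): a dict with "K" (3x3 intrinsics, pixels), "R" (3x3) and "t" (3): a world point X has camera coordinates R X + t; the wrist camera has in their place "tool_from_camera" (4x4, takes a point from camera to tool coordinates, whose origin is the TCP and whose axes are the tool frame's). Camera axes: x right, y down, z forward; pixel columns grow to the right and rows downward; lengths in m; the calibration is good to about 2 mm. A picture is of the moment at which its call begins: read the wrist's pose just before it. camera_params takes no time and is no camera call.
- arm.sign_off(): hands the job in, once; it reports no verdict.
The state is a dict: "clock": time; "joints": joint angles; "dq": joint speeds; "joint_efforts": joint torques, N m; "position": TCP position; "ee_rot": TCP orientation; "force": force on the tool from outside, world axes, zero at the start; "ft_torque": the same for the moment, N m; "width": opening from 0.0 (shut) to 1.0 (fully open).
Only numpy, scipy, OpenCV 4.12 (cv2) and the standard library are available. Lean on these libraries where they do the work, as an engineer would, in place of code of your own. Each camera call takes 0.05 s, during which the arm holds its last target.

### The job

Set the dosing pump to stroke five: turn its round dial back anticlockwise until it just rests on its stop, without forcing it, then count five clicks up clockwise and leave it there. Only then push the run lever right over to its far side, away from the robot, and leave everything else on the bench where it is.

Things in the scene. Friction and masses are not known exactly. Their poses are not given: they have to be found in the camera images.
- pump: Dosing pump, light grey housing bolted to the bench: 170 mm in its x, 250 in y, flat top 110 mm above the bench. Origin: centre of its underside. z up; -x is its front, facing the robot at yaw 0. A liquid-end block projects 25 mm from its +y side. Clear sight tube (16 mm diameter, 26 high) on top at x +62, y -5 mm.
- dial_grip (a point): Point fixed to the pump on the upright axis of the dial, 25 mm above the housing's top (135 mm above the bench): the middle of the grip. It does not turn with the dial; its axes are the pump's. The dial is a round fluted black knob without a pointer, 54 mm in diameter, from 5 to 41 mm above the housing's top. Its seat is 68 mm wide, 3 mm high; nothing else stands within 65 mm of its axis.
- dial_top (a point): Centre of the dial's top face, fixed to the pump. The dial clicks every 30 degrees: about 0.18 N m to leave a click, then it pulls itself on into the next; let go between two clicks it falls into the nearer. Clockwise from above is up. The lowest click, 0, lies right at the anticlockwise stop, with 11 clicks above it. It starts in an unknown click from 2 to 5.
- stroke (a joint): Height in m of the brass indicator pin in the sight tube, driven by the dial: 0 at click 0, 0.00015 per click up (click five: 0.00075); one reading is too noisy to tell clicks. The stop is sprung: beyond click 0 the dial pushes back with 2.25 N m per rad besides the click's own torque, and returns when let go. More than 0.16 rad beyond (stroke -0.000046, some 0.42 N m in all) strips it.
- run_lever (a joint): The run lever's angle in rad: 0 = off, leaning 0.5 rad to the pump's -x; 1.0 = fully over (run), leaning 0.5 rad to the pump's +x, against its end. It swings about the pump's y axis, pivot 132 mm above the bench at pump x 0, y -78 mm, takes about 0.06 N m, and stays where it is left.
- run_lever_tip (a point): Centre of the black ball, 26 mm in diameter, on the end of the run lever (a 10 mm steel rod, ball centre 50 mm from the pivot) on a grey 70 x 50 mm block 25 mm high on the pump's top.
- beaker: Glass beaker, 72 mm in diameter, 95 mm high; origin at the centre of its underside. Leave alone.
- bottle: Amber bottle, 66 mm in diameter, 150 mm high; origin at the centre of its underside. Leave alone.
- spanner: Steel spanner lying on the bench, 170 mm long along its x, 8 mm high; origin under its middle. Leave alone.

How it is judged:
On the way, in this order (a step that is already met when the one before it is completed fails the run):
1. the dial is turned back to its stop (within a quarter of a click of click 0) (value of joint stroke below 3.75e-05 m), for 0.1 s.
2. the dial stands at click five (value of joint stroke between 0.0007125 and 0.0007875 m), for 0.3 s.
3. the run lever is thrown over (value of joint run_lever above 0.9 rad), for 0.1 s.
At the end, for the whole second after the job is handed in: The dial rests in click five (stroke 0.00075 within a quarter of a click, 0.0000375) and the run lever is over (0.9 rad or more) (all of step 2 and value of joint run_lever above 0.9 rad); the robot touches nothing.
It fails at once if the dial is forced more than 0.16 rad (0.000046 of stroke) beyond its stop (value of joint stroke below -4.6e-05 m).
It fails at once if the run lever is moved more than 0.3 rad while the dial is not at click five (value of joint run_lever above 0.3 rad and (value of joint stroke below 0.0007125 m or value of joint stroke above 0.0007875 m)).
It fails at once if the beaker, the bottle or the spanner is moved more than 30 mm (distance of any of beaker, bottle, spanner from where it was at the start of the episode above 0.03 m).
It also fails if it takes over 72 s, if anything falls off the work surface, if the arm or the gripper's body presses on something with over 40 N, if the wrist force passes 120 N, or if a joint passes its speed limit or range.

## Working session

There is one attempt and no reset: what is moved stays moved. The work goes in short steps, Python scripts to look and compute and a tool call to move; the robot and the scene stay as the last step left them, time stands still between calls to the robot, and variables do not carry over. Pictures are saved under pics/ and viewed, and the job is handed in when it is done.

Besides the shell and the picture viewer there is one more tool, called after "Emit:" in YAML: its name, and indented under it one key for each argument. move_arm: Moves the arm, as the interface text tells. Its arguments: {"type":"object","properties":{"series":{"type":"array","items":{"type":"object","properties":{"x":{"type":"number"},"y":{"type":"number"},"z":{"type":"number"},"rx":{"type":"number"},"ry":{"type":"number"},"rz":{"type":"number"}}}},"jaw":{"type":"number"},"newtons":{"type":"number"}},"required":["series"]}

```bash
mkdir -p pics; ls; python3 - <<'E'
from cell import arm
import cv2
s=arm.observe(); print(s)
for n in ("scene","top"):
    cv2.imwrite(f"pics/{n}0.png",arm.get_image(n))
    p=arm.camera_params(n); print(n,p)
print(arm.camera_params("wrist"))
E
```

```text
pics
{'clock': 0.0, 'joints': array([-1.38760831,  0.43520359,  0.02497743,  1.5740693 , -0.01161642,
        1.13403038, -0.07511268]), 'dq': array([ 1.44257990e-03, -1.25218720e-04, -6.84339528e-04,  1.96656746e-03,
        5.91341662e-05, -6.40722966e-04,  1.27913543e-03]), 'joint_efforts': array([-5.47272248e-04, -6.67822838e+01,  9.84715708e-01, -3.14466798e+01,
       -6.07392867e-02,  4.25466523e-02,  1.62010824e-04]), 'position': array([0.17611043, 0.5991755 , 0.24496781]), 'ee_rot': array([-1.33204782, -0.99524563,  0.9971942 ]), 'force': array([ 0.18430743, -0.54892167,  0.84048083]), 'ft_torque': array([-0.03611159,  0.00931256,  0.01288261]), 'width': 0.999737075319325}
scene {'K': array([[413.33743741,   0.        , 313.03802963],
       [  0.        , 413.33743741, 192.37213681],
       [  0.        ,   0.        ,   1.        ]]), 'R': array([[ 0.72895177,  0.68456405, -0.00117342],
       [ 0.59903627, -0.63870606, -0.48291833],
       [-0.331338  ,  0.35132125, -0.87566461]]), 't': array([-0.35161667, -0.24995305,  1.35563277])}
top {'K': array([[466.37344433,   0.        , 314.35279304],
       [  0.        , 466.37344433, 196.01287606],
       [  0.        ,   0.        ,   1.        ]]), 'R': array([[-0.02561311, -0.99966941, -0.00224455],
       [-0.98144849,  0.02557289, -0.19001285],
       [ 0.19000743, -0.00266391, -0.98177904]]), 't': array([0.01886994, 0.50223158, 1.55842088])}
{'K': array([[294.36392867,   0.        , 322.13196473],
       [  0.        , 294.36392867, 202.98027477],
       [  0.        ,   0.        ,   1.        ]]), 'tool_from_camera': array([[ 9.99999937e-01, -2.16965697e-04,  2.82498355e-04,
         1.44657239e-04],
       [-3.30673748e-04, -2.70628756e-01,  9.62683732e-01,
        -1.38332429e-01],
       [-1.32417169e-04, -9.62683764e-01, -2.70628810e-01,
         7.32524240e-02],
       [ 0.00000000e+00,  0.00000000e+00,  0.00000000e+00,
         1.00000000e+00]])}
```

View pics/scene0.png

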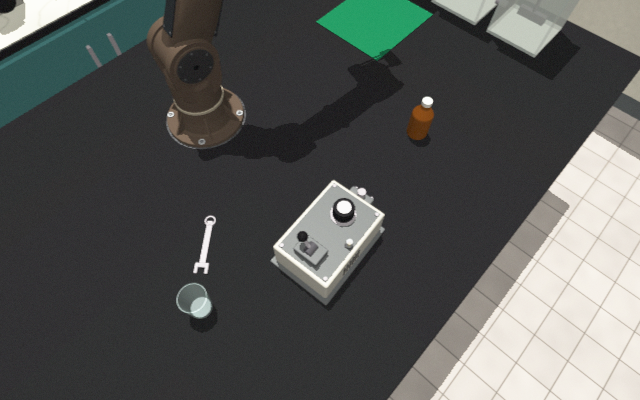

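View pics/top0.png

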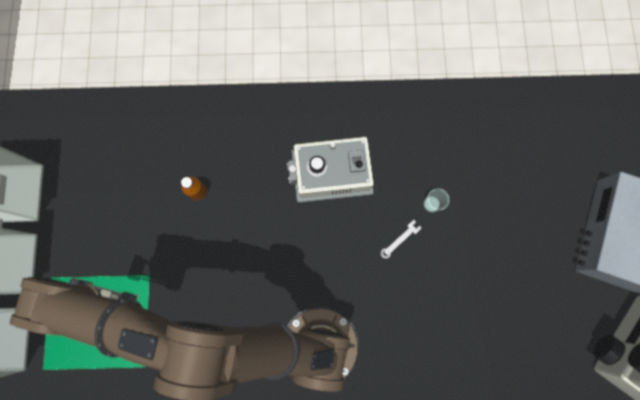

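```bash
python3 - <<'E'
import cv2,numpy as np
a=cv2.imread("pics/scene0.png")[175:305,265:395]; b=cv2.imread("pics/top0.png")[125:210,275:385]
cv2.imwrite("pics/zs.png",cv2.resize(a,None,fx=4.5,fy=4.5,interpolation=cv2.INTER_CUBIC))
cv2.imwrite("pics/zt.png",cv2.resize(b,None,fx=7,fy=7,interpolation=cv2.INTER_CUBIC))
E
```

```text
(no output)
```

View pics/zs.png

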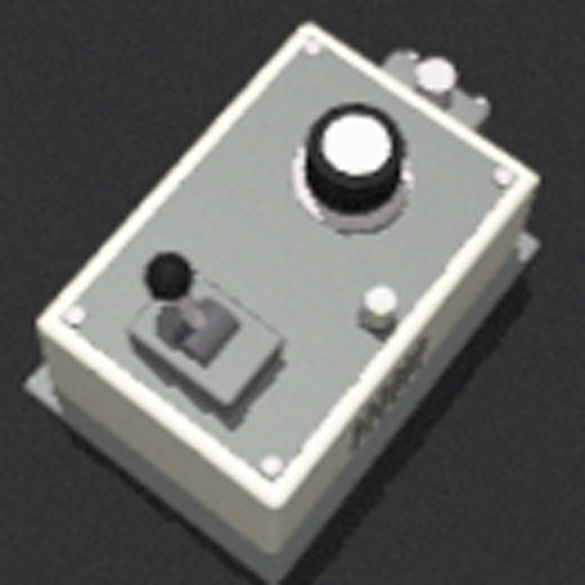

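View pics/zt.png

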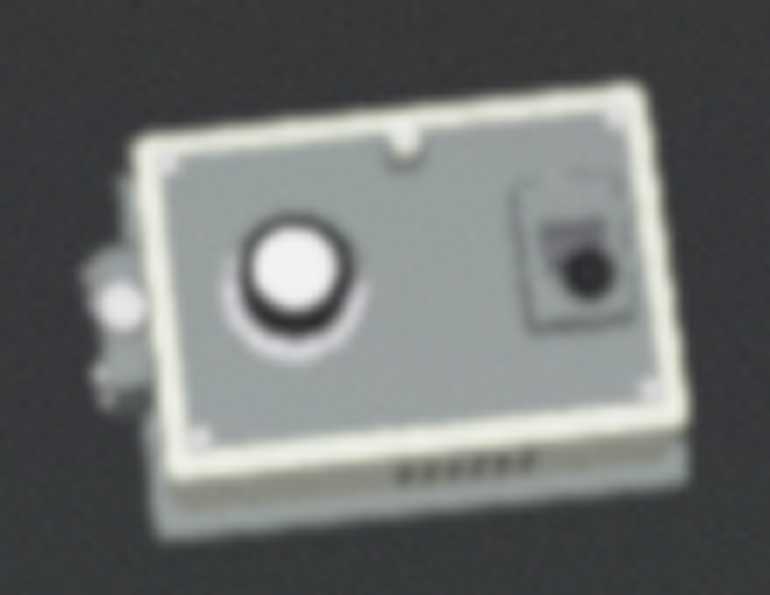

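The scene zoom shows the pump with the dial's white cap at about (344,208), the ball at (302,236) and the sight tube at (349,243). The top zoom shows the cap at about (317,163) and the ball at (359,164).

```bash
cat > h.py <<'E'
import cv2,numpy as np
from cell import arm
from scipy.spatial.transform import Rotation as Rn
def ray(n,uv):
    p=arm.camera_params(n); K,R,t=p["K"],np.array(p["R"]),np.array(p["t"])
    d=R.T@np.linalg.inv(K)@np.array([uv[0],uv[1],1.]); return -R.T@t,d/np.linalg.norm(d)
def onplane(n,uv,z):
    c,d=ray(n,uv); return c+d*(z-c[2])/d[2]
def cross(u1,u2):
    c1,d1=ray("scene",u1); c2,d2=ray("top",u2)
    s=np.linalg.lstsq(np.c_[d1,-d2],c2-c1,rcond=None)[0]
    a,b=c1+d1*s[0],c2+d2*s[1]; return (a+b)/2,np.linalg.norm(a-b)
def blob(img,mask,near,lo=5):
    n,l,st,ce=cv2.connectedComponentsWithStats(mask.astype(np.uint8))
    k=min([i for i in range(1,n) if st[i,4]>=lo],key=lambda i:np.hypot(*(ce[i]-near))); return ce[k],st[k]
E
python3 - <<'E'
from h import *
I={n:cv2.imread(f"pics/{n}0.png") for n in ("scene","top")}
W={"scene":(344,208),"top":(317,163)}; B={"scene":(302,236),"top":(359,164)}
w={};b={}
for n in I:
    g=I[n].min(2); x,y=W[n]
    m=np.zeros_like(g); m[y-9:y+9,x-10:x+11]=g[y-9:y+9,x-10:x+11]>225
    w[n],st=blob(0,m,W[n]); print(n,w[n],st,onplane(n,w[n],.151))
    x,y=B[n]; m*=0; m[y-6:y+7,x-6:x+7]=I[n].max(2)[y-6:y+7,x-6:x+7]<60
    b[n],st=blob(0,m,B[n]); print(n,b[n],st)
print(cross(w["scene"],w["top"]),cross(b["scene"],b["top"]))
# top face corners (hull of light pixels) from zoom
for n,cs in {"top":[(275+140/7,125+138/7),(275+640/7,125+88/7),(275+685/7,125+418/7),(275+172/7,125+475/7)],
 "scene":[(265+310/4.5,175+25/4.5),(265+540/4.5,175+180/4.5),(265+275/4.5,175+505/4.5),(265+40/4.5,175+323/4.5)]}.items():
    P=[onplane(n,c,.11) for c in cs]; print(n,np.round(P,3).tolist(),np.round(np.mean(P,0),3),[round(float(np.linalg.norm(P[i]-P[i-1])),3) for i in range(4)])
E
```

```text
scene [343.73880597 206.53731343] [337 201  14  12 134] [ 0.59203181 -0.00526953  0.151     ]
scene [302.06756757 236.28378378] [298 232   9  10  74]
top [316.52173913 162.73913043] [312 159  10   9  69] [ 0.59309736 -0.00374367  0.151     ]
top [358.5 163.5] [356 161   6   6  22]
(array([ 0.59252388, -0.00445676,  0.15091061]), np.float64(0.0018354808927346044)) (array([ 0.57993144, -0.13916657,  0.1749142 ]), np.float64(0.0023983456545781726))
top [[0.669, 0.067, 0.11], [0.688, -0.176, 0.11], [0.524, -0.189, 0.11], [0.503, 0.055, 0.11]] [ 0.596 -0.061  0.11 ] [0.167, 0.243, 0.165, 0.245]
scene [[0.51, 0.053, 0.11], [0.673, 0.066, 0.11], [0.69, -0.176, 0.11], [0.528, -0.189, 0.11]] [ 0.6   -0.061  0.11 ] [0.243, 0.164, 0.243, 0.162]
```

```bash
cat >> h.py <<'E'
def plan(tgt,maxrow=5.5):
    s=arm.observe(); R=Rn.from_rotvec(s["ee_rot"]); d=np.array(tgt)-s["position"]
    print("clk %.2f"%s["clock"],"pos",s["position"].round(4),"j",s["joints"].round(2),"F",s["force"].round(2),"T",s["ft_torque"].round(3),"w",round(s["width"],3))
    M=R.as_matrix(); print("tool x",M[:,0].round(3),"y",M[:,1].round(3),"z",M[:,2].round(3))
    l=M.T@d*100; print("shift cm in tool",l.round(2),"|d|",np.linalg.norm(l).round(2)); return l
E
python3 - <<'E'
from h import *
plan([.5925,-.0045,.30])
print("bottle",onplane("top",(190,187),.075))
E
```

```text
clk 0.10 pos [0.1761 0.5992 0.245 ] j [-1.39  0.44  0.02  1.57 -0.01  1.13 -0.08] F [-0.06 -0.    0.42] T [ 0.019 -0.022  0.015] w 1.0
tool x [ 0.282  0.959 -0.001] y [-0.    -0.001 -1.   ] z [-0.959  0.282 -0.   ]
shift cm in tool [-46.19  -5.43 -56.97] |d| 73.54
bottle [0.53958838 0.42795629 0.075     ]
```

Emit:
move_arm:
  series:
    - {"x": -3.8, "y": -0.8, "z": -4.7}
    - {"x": -3.8, "y": -0.8, "z": -4.7}
    - {"x": -3.8, "y": -0.8, "z": -4.7}
    - {"x": -3.8, "y": -0.8, "z": -4.7}
    - {"x": -3.8, "y": -0.8, "z": -4.7}
    - {"x": -3.8, "y": -0.8, "z": -4.7}
    - {"x": -3.8, "y": -0.8, "z": -4.7}
    - {"x": -3.8, "y": 0, "z": -4.7}
    - {"x": -3.8, "y": 0, "z": -4.7}
  jaw: 9.18
  newtons: 20

```text
invalid input
```

```bash
python3 -c "
from h import *
plan([.5925,-.0045,.28])"
```

```text
clk 0.10 pos [0.1761 0.5992 0.245 ] j [-1.39  0.44  0.02  1.57 -0.01  1.13 -0.08] F [-0.06 -0.    0.42] T [ 0.019 -0.022  0.015] w 1.0
tool x [ 0.282  0.959 -0.001] y [-0.    -0.001 -1.   ] z [-0.959  0.282 -0.   ]
shift cm in tool [-46.18  -3.43 -56.97] |d| 73.42
```

Emit:
move_arm:
  series:
    - {"x": -3.8, "y": -0.8, "z": -4.7, "rx": 0, "ry": 0, "rz": 0}
    - {"x": -3.8, "y": -0.8, "z": -4.7, "rx": 0, "ry": 0, "rz": 0}
    - {"x": -3.8, "y": -0.8, "z": -4.7, "rx": 0, "ry": 0, "rz": 0}
    - {"x": -3.8, "y": -0.8, "z": -4.7, "rx": 0, "ry": 0, "rz": 0}
    - {"x": -3.8, "y": -0.8, "z": -4.7, "rx": 0, "ry": 0, "rz": 0}
    - {"x": -3.8, "y": -0.8, "z": -4.7, "rx": 0, "ry": 0, "rz": 0}
  jaw: 9.1
  newtons: 20

```text
clock: 0.85
position: [0.384, 0.2964, 0.2913]
ee_rot: [-1.329, -0.999, 1.008]
force: [1.1, 0.4, -0.0]
width: 0.993
```

```bash
python3 -c "
from h import *
plan([.5925,-.0045,.28])"
```

```text
clk 0.85 pos [0.384  0.2964 0.2913] j [-0.91  0.17  0.17  1.84 -0.03  1.14  0.56] F [ 1.06  0.41 -0.02] T [ 0.032 -0.1   -0.008] w 0.993
tool x [ 0.273  0.962 -0.005] y [-0.003 -0.004 -1.   ] z [-0.962  0.273  0.002]
shift cm in tool [-23.25   1.19 -28.28] |d| 36.63
```

Emit:
move_arm:
  series:
    - {"x": -3.9, "y": 0, "z": -4.7, "rx": 0, "ry": 0, "rz": 0}
    - {"x": -3.9, "y": 0, "z": -4.7, "rx": 0, "ry": 0, "rz": 0}
    - {"x": -3.9, "y": 0.2, "z": -4.7, "rx": 0, "ry": 0, "rz": 0}
    - {"x": -3.9, "y": 0.2, "z": -4.7, "rx": 0, "ry": 0, "rz": 0}
    - {"x": -3.9, "y": 0.2, "z": -4.7, "rx": 0, "ry": 0, "rz": 0}
    - {"x": -3.8, "y": 0.2, "z": -4.7, "rx": 0, "ry": 0, "rz": 0}

```text
clock: 1.6
position: [0.595, -0.0127, 0.284]
ee_rot: [-1.327, -1.002, 1.007]
force: [1.5, 0.2, 0.5]
width: 0.989
```

Emit:
move_arm:
  series:
    - {"x": 0, "y": 0, "z": 0, "rx": 0, "ry": 0.18, "rz": 0}
    - {"x": 0, "y": 0, "z": 0, "rx": 0, "ry": 0.18, "rz": 0}
    - {"x": 0, "y": 0, "z": 0, "rx": 0, "ry": 0.18, "rz": 0}
    - {"x": 0, "y": 0, "z": 0, "rx": 0, "ry": 0.18, "rz": 0}
    - {"x": 0, "y": 0, "z": 0, "rx": 0, "ry": 0.18, "rz": 0}
    - {"x": 0, "y": 0, "z": 0, "rx": 0, "ry": 0.18, "rz": 0}
    - {"x": 0, "y": 0, "z": 0, "rx": 0, "ry": 0.18, "rz": 0}
    - {"x": 0, "y": 0, "z": 0, "rx": 0, "ry": 0.18, "rz": 0}
    - {"x": 0, "y": 0, "z": 0, "rx": 0, "ry": 0.18, "rz": 0}
    - {"x": 0, "y": 0, "z": 0, "rx": 0, "ry": 0.18, "rz": 0}
    - {"x": 0, "y": 0, "z": 0, "rx": 0, "ry": 0.18, "rz": 0}
    - {"x": 0, "y": 0, "z": 0, "rx": 0, "ry": 0.18, "rz": 0}

```text
clock: 3.1
position: [0.5935, -0.0201, 0.2786]
ee_rot: [-1.454, 0.742, -0.728]
force: [0.3, 0.4, -0.7]
width: 0.993
```

```bash
python3 -c "
from h import *
plan([.5925,-.0045,.28])
cv2.imwrite('pics/w1.png',arm.get_image('wrist'))"
```

```text
clk 3.10 pos [ 0.5935 -0.0201  0.2786] j [-0.68  0.48  0.94  1.64 -0.39  1.24 -0.6 ] F [ 0.27  0.43 -0.71] T [-0.119  0.139  0.002] w 0.993
tool x [ 0.589 -0.808 -0.002] y [-0.012 -0.006 -1.   ] z [ 0.808  0.589 -0.013]
shift cm in tool [-1.32 -0.14  0.84] |d| 1.57
```

View pics/w1.png

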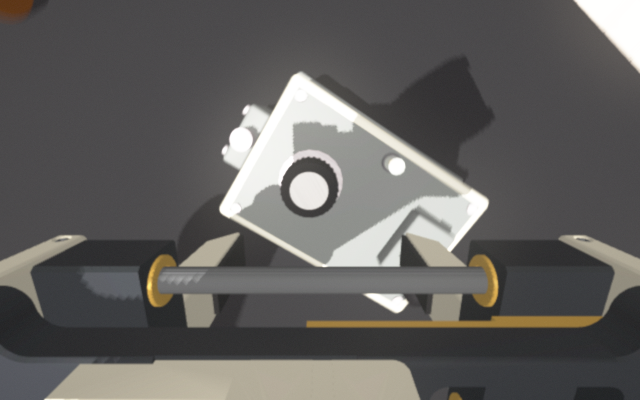

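Wrist picture: the dial's white cap is at about (309,190), the sight tube at (397,165) and the liquid end at (240,138). I'll check the dial centre against the wrist view.

```bash
cat >> h.py <<'E'
def wray(uv,z,s):
    p=arm.camera_params("wrist"); T=np.array(p["tool_from_camera"]); M=Rn.from_rotvec(s["ee_rot"]).as_matrix()
    c=M@T[:3,3]+s["position"]; d=M@T[:3,:3]@np.linalg.inv(p["K"])@np.array([uv[0],uv[1],1.])
    return c+d*(z-c[2])/d[2]
E
python3 - <<'E'
from h import *
s=arm.observe(); I=cv2.imread("pics/w1.png"); g=I.min(2); m=np.zeros_like(g); m[165:213,285:335]=g[165:213,285:335]>170
# cap: enclosed by black
c,st=blob(0,m,(309,190),100); print(c,st,wray(c,.151,s))
print("tube top",wray((397,163),.136,s))
E
```

```text
[308.54425942 190.35670465] [ 290  172   38   38 1141] [ 0.59271598 -0.00404077  0.151     ]
tube top [ 0.66032487 -0.05874576  0.136     ]
```

Emit:
move_arm:
  series:
    - {"x": -1.3, "y": 0, "z": 0.85, "rx": 0.013, "ry": 0, "rz": 0}
    - {"x": 0, "y": 3, "z": 0, "rx": 0, "ry": 0, "rz": 0}
    - {"x": 0, "y": 3, "z": 0, "rx": 0, "ry": 0, "rz": 0}
    - {"x": 0, "y": 0, "z": 0, "rx": 0, "ry": 0, "rz": 0}

```text
clock: 3.65
position: [0.5926, 0.0007, 0.2166]
ee_rot: [-1.442, 0.729, -0.725]
force: [0.1, -1.4, 0.6]
width: 0.993
```

```bash
python3 -c "
from h import *
plan([.5926,-.0043,.139])"
```

```text
clk 3.65 pos [0.5926 0.0007 0.2166] j [-0.68  0.52  0.89  1.74 -0.45  1.1  -0.58] F [ 0.09 -1.42  0.62] T [-0.057  0.126  0.065] w 0.993
tool x [ 0.596 -0.803 -0.004] y [-0.001  0.004 -1.   ] z [0.803 0.596 0.002]
shift cm in tool [ 0.44  7.76 -0.31] |d| 7.78
```

Emit:
move_arm:
  series:
    - {"x": 0.45, "y": 2.5, "z": -0.3, "rx": 0, "ry": 0, "rz": 0}
    - {"x": 0, "y": 2.5, "z": 0, "rx": 0, "ry": 0, "rz": 0}
    - {"x": 0, "y": 1, "z": 0, "rx": 0, "ry": 0, "rz": 0}
    - {"x": 0, "y": 0, "z": 0, "rx": 0, "ry": 0, "rz": 0}

```text
clock: 4.15
position: [0.5955, -0.0024, 0.1599]
ee_rot: [-1.44, 0.718, -0.721]
force: [0.3, -0.4, -0.1]
width: 0.993
```

```bash
python3 -c "
from h import *
plan([.5926,-.0043,.139])"
```

```text
clk 4.15 pos [ 0.5955 -0.0024  0.1599] j [-0.64  0.58  0.84  1.8  -0.52  0.99 -0.51] F [ 0.26 -0.44 -0.11] T [-0.125  0.124  0.014] w 0.993
tool x [ 0.603 -0.797 -0.002] y [ 0.005  0.007 -1.   ] z [0.797 0.603 0.008]
shift cm in tool [-0.02  2.09 -0.36] |d| 2.12
```

Emit:
move_arm:
  series:
    - {"x": 0, "y": 1.0, "z": -0.36, "rx": -0.008, "ry": 0, "rz": -0.003}
    - {"x": 0, "y": 1.0, "z": 0, "rx": 0, "ry": 0, "rz": 0}
    - {"x": 0, "y": 0, "z": 0, "rx": 0, "ry": 0, "rz": 0}

```text
clock: 4.53
position: [0.5936, -0.0045, 0.1406]
ee_rot: [-1.447, 0.717, -0.721]
force: [0.5, -0.4, -0.0]
width: 0.994
```

```bash
python3 -c "
from h import *
plan([.5926,-.0043,.139])"
```

```text
clk 4.53 pos [ 0.5936 -0.0045  0.1406] j [-0.63  0.6   0.82  1.82 -0.53  0.95 -0.49] F [ 0.5  -0.38 -0.04] T [-0.076  0.129 -0.003] w 0.994
tool x [ 0.604 -0.797  0.002] y [ 0.003 -0.    -1.   ] z [0.797 0.604 0.002]
shift cm in tool [-0.07  0.16 -0.07] |d| 0.19
```

Emit:
move_arm:
  series:
    - {"x": -0.05, "y": 0.1, "z": -0.07, "rx": 0, "ry": 0, "rz": 0}
    - {"x": 0, "y": 0, "z": 0, "rx": 0, "ry": 0, "rz": 0}
    - {"x": 0, "y": 0, "z": 0, "rx": 0, "ry": 0, "rz": 0}
    - {"x": 0, "y": 0, "z": 0, "rx": 0, "ry": 0, "rz": 0}
    - {"x": 0, "y": 0, "z": 0, "rx": 0, "ry": 0, "rz": 0}
  jaw: 4.5
  newtons: 25

```text
clock: 5.15
position: [0.593, -0.0045, 0.1402]
ee_rot: [-1.447, 0.716, -0.722]
force: [-0.3, 1.4, 0.3]
width: 0.582
```

```bash
cat >> h.py <<'E'
def st():
    s=arm.observe(); M=Rn.from_rotvec(s["ee_rot"]).as_matrix()
    h=np.arctan2(M[1,0],M[0,0])
    print("clk %.2f"%s["clock"],"pos",s["position"].round(4),"head %.4f"%h,"tilt",M[:2,1].round(4),"F",s["force"].round(1),"T",s["ft_torque"].round(3),"w %.3f"%s["width"],"j",s["joints"].round(2), "tau7 %.3f"%s["joint_efforts"][6])
E
python3 -c "
from h import *
st();st()"
```

```text
clk 5.15 pos [ 0.593  -0.0045  0.1402] head -0.9218 tilt [ 0.0036 -0.0002] F [-0.3  1.4  0.3] T [-0.014  0.317  0.006] w 0.582 j [-0.63  0.6   0.82  1.82 -0.54  0.95 -0.49] tau7 -0.002
clk 5.15 pos [ 0.593  -0.0045  0.1402] head -0.9218 tilt [ 0.0036 -0.0002] F [-0.3  1.4  0.3] T [-0.014  0.317  0.006] w 0.582 j [-0.63  0.6   0.82  1.82 -0.54  0.95 -0.49] tau7 -0.002
```

Emit:
move_arm:
  series:
    - {"x": 0, "y": 0, "z": 0, "rx": 0, "ry": -0.1, "rz": 0}

```text
clock: 5.28
position: [0.593, -0.0045, 0.1402]
ee_rot: [-1.473, 0.638, -0.643]
force: [-0.6, 0.5, -0.7]
width: 0.584
```

```bash
python3 -c "
from h import *
st()"
```

```text
clk 5.28 pos [ 0.593  -0.0045  0.1402] head -0.8203 tilt [ 0.0035 -0.0003] F [-0.6  0.5 -0.7] T [-0.106  0.153 -0.148] w 0.584 j [-0.61  0.59  0.8   1.82 -0.51  0.94 -0.41] tau7 -1.894
```

Emit:
move_arm:
  series:
    - {"x": 0, "y": 0, "z": 0, "rx": 0, "ry": -0.1, "rz": 0}

```text
clock: 5.4
position: [0.5929, -0.0044, 0.1402]
ee_rot: [-1.496, 0.558, -0.564]
force: [-0.7, 0.2, -0.5]
width: 0.586
```

```bash
python3 -c "
from h import *
st()"
```

```text
clk 5.40 pos [ 0.5929 -0.0044  0.1402] head -0.7171 tilt [ 0.0034 -0.0003] F [-0.7  0.2 -0.5] T [-0.029  0.241 -0.063] w 0.586 j [-0.6   0.58  0.77  1.82 -0.49  0.94 -0.33] tau7 -1.334
```

Emit:
move_arm:
  series:
    - {"x": 0, "y": 0, "z": 0, "rx": 0, "ry": -0.1, "rz": 0}

```text
clock: 5.52
position: [0.5928, -0.0043, 0.1402]
ee_rot: [-1.516, 0.478, -0.483]
force: [0.3, -0.2, -0.5]
width: 0.583
```

```bash
python3 -c "
from h import *
st()"
```

```text
clk 5.53 pos [ 0.5928 -0.0043  0.1402] head -0.6138 tilt [ 0.0032 -0.0003] F [ 0.3 -0.2 -0.5] T [-0.04   0.22  -0.084] w 0.583 j [-0.58  0.57  0.74  1.82 -0.47  0.93 -0.24] tau7 -1.403
```

Emit:
move_arm:
  series:
    - {"x": 0, "y": 0, "z": 0, "rx": 0, "ry": -0.1, "rz": 0}

```text
clock: 5.65
position: [0.5928, -0.0043, 0.1402]
ee_rot: [-1.533, 0.397, -0.402]
force: [-0.1, -0.5, 0.7]
width: 0.583
```

```bash
python3 -c "
from h import *
st()"
```

```text
clk 5.65 pos [ 0.5928 -0.0043  0.1402] head -0.5103 tilt [ 0.0032 -0.0003] F [-0.1 -0.5  0.7] T [-0.033  0.224  0.054] w 0.583 j [-0.56  0.56  0.71  1.82 -0.45  0.92 -0.16] tau7 -1.460
```

Emit:
move_arm:
  series:
    - {"x": 0, "y": 0, "z": 0, "rx": 0, "ry": 0, "rz": 0}
    - {"x": 0, "y": 0, "z": 0, "rx": 0, "ry": 0, "rz": 0}
  newtons: 40

```text
clock: 5.9
position: [0.5927, -0.0043, 0.1402]
ee_rot: [-1.532, 0.4, -0.404]
force: [0.7, 0.8, -0.3]
width: 0.582
```

```bash
python3 -c "
from h import *
st()"
```

```text
clk 5.90 pos [ 0.5927 -0.0043  0.1402] head -0.5128 tilt [0.0031 0.0001] F [ 0.7  0.8 -0.3] T [-0.005  0.198  0.077] w 0.582 j [-0.56  0.56  0.71  1.82 -0.45  0.92 -0.16] tau7 -0.038
```

Emit:
move_arm:
  series:
    - {"x": 0, "y": 0, "z": 0, "rx": 0, "ry": -0.11, "rz": 0}
    - {"x": 0, "y": 0, "z": 0, "rx": 0, "ry": 0, "rz": 0}

```text
clock: 6.15
position: [0.5927, -0.0043, 0.1402]
ee_rot: [-1.547, 0.315, -0.32]
force: [0.5, -0.3, 0.3]
width: 0.581
```

```bash
python3 -c "
from h import *
st()"
```

```text
clk 6.15 pos [ 0.5927 -0.0043  0.1402] head -0.4045 tilt [ 0.0029 -0.0001] F [ 0.5 -0.3  0.3] T [0.02  0.163 0.08 ] w 0.581 j [-0.54  0.56  0.68  1.82 -0.43  0.92 -0.07] tau7 0.841
```

Emit:
move_arm:
  series:
    - {"x": 0, "y": 0, "z": 0, "rx": 0, "ry": -0.13, "rz": 0}
    - {"x": 0, "y": 0, "z": 0, "rx": 0, "ry": 0, "rz": 0}

```text
clock: 6.4
position: [0.5926, -0.0042, 0.1402]
ee_rot: [-1.559, 0.218, -0.222]
force: [-0.6, -0.3, -0.4]
width: 0.584
```

```bash
python3 -c "
from h import *
st()"
```

```text
clk 6.40 pos [ 0.5926 -0.0042  0.1402] head -0.2800 tilt [0.0027 0.0001] F [-0.6 -0.3 -0.4] T [ 0.003  0.088 -0.091] w 0.584 j [-0.52  0.55  0.65  1.82 -0.41  0.91  0.03] tau7 1.234
```

Emit:
move_arm:
  series:
    - {"x": 0, "y": 0, "z": 0, "rx": 0, "ry": -0.13, "rz": 0}
    - {"x": 0, "y": 0, "z": 0, "rx": 0, "ry": 0, "rz": 0}

```text
clock: 6.65
position: [0.5925, -0.0042, 0.1402]
ee_rot: [-1.567, 0.122, -0.126]
force: [0.3, -0.2, 0.1]
width: 0.582
```

```bash
python3 -c "
from h import *
st()"
```

```text
clk 6.65 pos [ 0.5925 -0.0042  0.1402] head -0.1579 tilt [0.0023 0.0003] F [ 0.3 -0.2  0.1] T [ 0.098  0.218 -0.064] w 0.582 j [-0.5   0.54  0.61  1.81 -0.39  0.9   0.13] tau7 1.187
```

Emit:
move_arm:
  series:
    - {"x": 0, "y": 0, "z": 0, "rx": 0, "ry": -0.13, "rz": 0}
    - {"x": 0, "y": 0, "z": 0, "rx": 0, "ry": 0, "rz": 0}

```text
clock: 6.9
position: [0.5925, -0.0042, 0.1402]
ee_rot: [-1.57, 0.028, -0.031]
force: [-0.4, 0.5, 0.2]
width: 0.585
```

```bash
python3 -c "
from h import *
st()"
```

```text
clk 6.90 pos [ 0.5925 -0.0042  0.1402] head -0.0373 tilt [0.002  0.0004] F [-0.4  0.5  0.2] T [0.089 0.143 0.084] w 0.585 j [-0.48  0.53  0.58  1.81 -0.36  0.9   0.22] tau7 1.100
```

```bash
cat >> h.py <<'E'
def avg(n=6):
    q=[];W=[]
    for i in range(n):
        arm.get_image("wrist"); s=arm.observe(); q.append(s["ft_torque"]); W.append(s["width"])
    q=np.array(q); st(); print("Tmean",q.mean(0).round(3),"sd",q.std(0).round(3),"w %.4f"%np.mean(W))
E
python3 -c "
from h import *
avg()"
```

```text
clk 7.20 pos [ 0.5925 -0.0042  0.1402] head -0.0340 tilt [0.0019 0.0001] F [-0.9  0.3  1.8] T [0.07  0.265 0.043] w 0.584 j [-0.48  0.53  0.58  1.81 -0.36  0.9   0.23] tau7 -0.100
Tmean [0.059 0.253 0.04 ] sd [0.027 0.01  0.022] w 0.5824
```

Emit:
move_arm:
  series:
    - {"x": 0, "y": 0, "z": 0, "rx": 0, "ry": -0.13, "rz": 0}
    - {"x": 0, "y": 0, "z": 0, "rx": 0, "ry": 0, "rz": 0}

```text
clock: 7.45
position: [0.5924, -0.0042, 0.1402]
ee_rot: [-1.57, -0.076, 0.074]
force: [-0.7, 0.3, 0.4]
width: 0.581
```

```bash
python3 -c "
from h import *
avg()"
```

```text
clk 7.75 pos [ 0.5924 -0.0042  0.1402] head 0.0956 tilt [ 0.0016 -0.0003] F [-0.7  0.   1.6] T [0.094 0.253 0.122] w 0.581 j [-0.46  0.53  0.54  1.81 -0.34  0.9   0.33] tau7 -0.159
Tmean [0.082 0.253 0.147] sd [0.019 0.022 0.025] w 0.5824
```

Emit:
move_arm:
  series:
    - {"x": 0, "y": 0, "z": 0, "rx": 0, "ry": -0.06, "rz": 0}
    - {"x": 0, "y": 0, "z": 0, "rx": 0, "ry": 0, "rz": 0}

```text
clock: 8.0
position: [0.5923, -0.0042, 0.1402]
ee_rot: [-1.568, -0.122, 0.12]
force: [-1.5, 0.9, 0.6]
width: 0.582
```

```bash
python3 -c "
from h import *
avg()"
```

```text
clk 8.30 pos [ 0.5923 -0.0041  0.1402] head 0.1545 tilt [ 0.0014 -0.0005] F [-1.1  0.7  1.7] T [ 0.093  0.321 -0.195] w 0.580 j [-0.45  0.52  0.53  1.81 -0.33  0.89  0.38] tau7 0.159
Tmean [ 0.086  0.285 -0.197] sd [0.026 0.034 0.023] w 0.5814
```

Emit:
move_arm:
  series:
    - {"x": 0, "y": 0, "z": 0, "rx": 0, "ry": -0.05, "rz": 0}
    - {"x": 0, "y": 0, "z": 0, "rx": 0, "ry": 0, "rz": 0}

```text
clock: 8.55
position: [0.5923, -0.0042, 0.1401]
ee_rot: [-1.566, -0.161, 0.159]
force: [-1.1, 0.1, 2.1]
width: 0.584
```

```bash
python3 -c "
from h import *
avg(4)"
```

```text
clk 8.75 pos [ 0.5923 -0.0042  0.1401] head 0.2038 tilt [ 0.0013 -0.0006] F [-1.8  0.   1.3] T [ 0.064  0.289 -0.129] w 0.581 j [-0.44  0.52  0.51  1.81 -0.32  0.89  0.42] tau7 0.158
Tmean [ 0.096  0.244 -0.14 ] sd [0.035 0.04  0.015] w 0.5825
```

Emit:
move_arm:
  series:
    - {"x": 0, "y": 0, "z": 0, "rx": 0, "ry": -0.14, "rz": 0}
    - {"x": 0, "y": 0, "z": 0, "rx": 0, "ry": -0.14, "rz": 0}
    - {"x": 0, "y": 0, "z": 0, "rx": 0, "ry": -0.14, "rz": 0}
    - {"x": 0, "y": 0, "z": 0, "rx": 0, "ry": 0, "rz": 0}

```text
clock: 9.25
position: [0.592, -0.0043, 0.1401]
ee_rot: [-1.515, -0.496, 0.496]
force: [-0.4, 0.4, 1.7]
width: 0.581
```

```bash
python3 -c "
from h import *
avg(4)"
```

```text
clk 9.45 pos [ 0.592  -0.0042  0.1401] head 0.6319 tilt [ 0.0006 -0.0015] F [-1.5 -0.1  1.5] T [0.13  0.29  0.139] w 0.579 j [-0.36  0.5   0.4   1.8  -0.24  0.88  0.78] tau7 -0.170
Tmean [0.211 0.264 0.147] sd [0.051 0.023 0.03 ] w 0.5796
```

Emit:
move_arm:
  series:
    - {"x": 0, "y": 0, "z": 0, "rx": 0, "ry": -0.05, "rz": 0}
    - {"x": 0, "y": 0, "z": 0, "rx": 0, "ry": 0, "rz": 0}

```text
clock: 9.7
position: [0.592, -0.0043, 0.1401]
ee_rot: [-1.507, -0.531, 0.531]
force: [-0.4, 0.6, 2.3]
width: 0.582
```

```bash
python3 -c "
from h import *
avg(4)"
```

```text
clk 9.90 pos [ 0.592  -0.0042  0.1402] head 0.6791 tilt [ 0.0005 -0.0017] F [-1.3  0.7  2.9] T [ 0.14   0.268 -0.236] w 0.584 j [-0.35  0.5   0.38  1.8  -0.23  0.88  0.82] tau7 0.157
Tmean [ 0.147  0.29  -0.177] sd [0.009 0.017 0.035] w 0.5819
```

Emit:
move_arm:
  series:
    - {"x": 0, "y": 0, "z": 0, "rx": 0, "ry": -0.04, "rz": 0}
    - {"x": 0, "y": 0, "z": 0, "rx": 0, "ry": 0, "rz": 0}

```text
clock: 10.15
position: [0.592, -0.0043, 0.1402]
ee_rot: [-1.498, -0.564, 0.565]
force: [-1.3, 0.2, 1.3]
width: 0.577
```

```bash
python3 -c "
from h import *
avg(4)"
```

```text
clk 10.35 pos [ 0.592  -0.0043  0.1401] head 0.7201 tilt [ 0.0003 -0.0019] F [-0.3  0.9  1.1] T [ 0.171  0.263 -0.163] w 0.579 j [-0.34  0.5   0.37  1.8  -0.23  0.88  0.85] tau7 0.124
Tmean [ 0.187  0.292 -0.138] sd [0.011 0.023 0.025] w 0.5823
```

Emit:
move_arm:
  series:
    - {"x": 0, "y": 0, "z": 0, "rx": 0, "ry": -0.14, "rz": 0}
    - {"x": 0, "y": 0, "z": 0, "rx": 0, "ry": -0.14, "rz": 0}
    - {"x": 0, "y": 0, "z": 0, "rx": 0, "ry": -0.14, "rz": 0}
    - {"x": 0, "y": 0, "z": 0, "rx": 0, "ry": 0, "rz": 0}

```text
clock: 10.85
position: [0.5918, -0.0045, 0.1401]
ee_rot: [-1.381, -0.894, 0.896]
force: [-1.6, -0.2, 1.1]
width: 0.58
```

```bash
python3 -c "
from h import *
avg(4)"
```

```text
clk 11.05 pos [ 0.5918 -0.0044  0.1401] head 1.1495 tilt [-0.     -0.0027] F [-2.2  0.4  1.2] T [0.329 0.308 0.148] w 0.583 j [-0.27  0.49  0.26  1.79 -0.15  0.87  1.21] tau7 -0.161
Tmean [0.33  0.302 0.15 ] sd [0.02  0.012 0.031] w 0.5827
```

Emit:
move_arm:
  series:
    - {"x": 0, "y": 0, "z": 0, "rx": 0, "ry": -0.05, "rz": 0}
    - {"x": 0, "y": 0, "z": 0, "rx": 0, "ry": 0, "rz": 0}

```text
clock: 11.3
position: [0.5918, -0.0045, 0.1401]
ee_rot: [-1.366, -0.928, 0.931]
force: [-0.6, 0.2, 2.6]
width: 0.576
```

```bash
python3 -c "
from h import *
avg(4)"
```

```text
clk 11.50 pos [ 0.5918 -0.0045  0.1401] head 1.1968 tilt [-0.0001 -0.003 ] F [-1.   0.5  2.5] T [ 0.35   0.332 -0.187] w 0.584 j [-0.26  0.49  0.24  1.79 -0.15  0.87  1.25] tau7 0.203
Tmean [ 0.299  0.33  -0.193] sd [0.039 0.02  0.012] w 0.5808
```

Emit:
move_arm:
  series:
    - {"x": 0, "y": 0, "z": 0, "rx": 0, "ry": -0.05, "rz": 0}
    - {"x": 0, "y": 0, "z": 0, "rx": 0, "ry": 0, "rz": 0}

```text
clock: 11.75
position: [0.5917, -0.0045, 0.1401]
ee_rot: [-1.348, -0.965, 0.968]
force: [-1.0, 0.1, 2.4]
width: 0.581
```

```bash
python3 -c "
from h import *
avg(4)"
```

```text
clk 11.95 pos [ 0.5917 -0.0045  0.1401] head 1.2453 tilt [-0.0002 -0.003 ] F [-1.5 -0.2  2.7] T [ 0.371  0.332 -0.348] w 0.581 j [-0.25  0.49  0.23  1.79 -0.14  0.87  1.29] tau7 0.314
Tmean [ 0.392  0.334 -0.321] sd [0.042 0.015 0.018] w 0.5808
```

The stop is found: 0.072 rad past click 0 the torque is 0.32 N m, against 0.14 at the same place on earlier clicks. The dial therefore started in click 4. I'll ease back to click 0 and then count up.

Emit:
move_arm:
  series:
    - {"x": 0, "y": 0, "z": 0, "rx": 0, "ry": 0.07, "rz": 0}
    - {"x": 0, "y": 0, "z": 0, "rx": 0, "ry": 0, "rz": 0}
    - {"x": 0, "y": 0, "z": 0, "rx": 0, "ry": 0, "rz": 0}

```text
clock: 12.32
position: [0.5918, -0.0044, 0.1401]
ee_rot: [-1.373, -0.912, 0.915]
force: [-1.6, -0.4, 1.2]
width: 0.582
```

```bash
python3 -c "
from h import *
avg(4)"
```

```text
clk 12.53 pos [ 0.5918 -0.0045  0.1402] head 1.1744 tilt [-0.0001 -0.0032] F [-1.2 -0.2  2.1] T [0.326 0.289 0.011] w 0.580 j [-0.26  0.49  0.25  1.79 -0.15  0.87  1.23] tau7 -0.019
Tmean [0.303 0.319 0.012] sd [0.018 0.021 0.019] w 0.5800
```

Emit:
move_arm:
  series:
    - {"x": 0, "y": 0, "z": 0, "rx": 0, "ry": 0.13, "rz": 0}
    - {"x": 0, "y": 0, "z": 0, "rx": 0, "ry": 0.13, "rz": 0}
    - {"x": 0, "y": 0, "z": 0, "rx": 0, "ry": 0.13, "rz": 0}
    - {"x": 0, "y": 0, "z": 0, "rx": 0, "ry": 0.1, "rz": 0}
    - {"x": 0, "y": 0, "z": 0, "rx": 0, "ry": 0, "rz": 0}

```text
clock: 13.15
position: [0.592, -0.0042, 0.1401]
ee_rot: [-1.509, -0.526, 0.527]
force: [-0.8, -0.4, 2.0]
width: 0.581
```

```bash
python3 -c "
from h import *
avg(4)"
```

```text
clk 13.35 pos [ 0.592  -0.0042  0.1401] head 0.6733 tilt [ 0.0003 -0.0025] F [-1.7  0.   1.1] T [ 0.149  0.297 -0.09 ] w 0.585 j [-0.35  0.5   0.38  1.8  -0.23  0.88  0.81] tau7 0.139
Tmean [ 0.127  0.303 -0.147] sd [0.02  0.022 0.034] w 0.5824
```

Click 0 reads zero torque at heading 1.174, so click 1 is at 0.65. Next I go through clicks 1 to 2, then on.

Emit:
move_arm:
  series:
    - {"x": 0, "y": 0, "z": 0, "rx": 0, "ry": 0.13, "rz": 0}
    - {"x": 0, "y": 0, "z": 0, "rx": 0, "ry": 0.13, "rz": 0}
    - {"x": 0, "y": 0, "z": 0, "rx": 0, "ry": 0.13, "rz": 0}
    - {"x": 0, "y": 0, "z": 0, "rx": 0, "ry": 0.13, "rz": 0}
    - {"x": 0, "y": 0, "z": 0, "rx": 0, "ry": 0, "rz": 0}

```text
clock: 13.98
position: [0.5924, -0.0041, 0.1401]
ee_rot: [-1.57, -0.116, 0.114]
force: [-1.4, -0.5, 2.4]
width: 0.583
```

```bash
python3 -c "
from h import *
avg(3)"
```

```text
clk 14.12 pos [ 0.5924 -0.0042  0.1401] head 0.1477 tilt [ 0.0011 -0.0015] F [-0.2 -0.1  1.6] T [ 0.084  0.27  -0.129] w 0.579 j [-0.45  0.52  0.53  1.81 -0.33  0.89  0.37] tau7 0.098
Tmean [ 0.044  0.285 -0.144] sd [0.036 0.015 0.015] w 0.5812
```

Emit:
move_arm:
  series:
    - {"x": 0, "y": 0, "z": 0, "rx": 0, "ry": 0.13, "rz": 0}
    - {"x": 0, "y": 0, "z": 0, "rx": 0, "ry": 0.13, "rz": 0}
    - {"x": 0, "y": 0, "z": 0, "rx": 0, "ry": 0.13, "rz": 0}
    - {"x": 0, "y": 0, "z": 0, "rx": 0, "ry": 0.13, "rz": 0}
    - {"x": 0, "y": 0, "z": 0, "rx": 0, "ry": 0, "rz": 0}

```text
clock: 14.75
position: [0.5927, -0.0042, 0.1401]
ee_rot: [-1.551, 0.292, -0.295]
force: [-1.9, 0.9, 3.3]
width: 0.585
```

```bash
python3 -c "
from h import *
avg(3)"
```

```text
clk 14.90 pos [ 0.5927 -0.0042  0.1402] head -0.3732 tilt [ 0.002  -0.0004] F [-1.1  0.3  2.4] T [ 0.002  0.265 -0.185] w 0.584 j [-0.54  0.55  0.67  1.82 -0.42  0.92 -0.05] tau7 0.143
Tmean [ 0.005  0.285 -0.172] sd [0.005 0.017 0.017] w 0.5831
```

Emit:
move_arm:
  series:
    - {"x": 0, "y": 0, "z": 0, "rx": 0, "ry": 0.13, "rz": 0}
    - {"x": 0, "y": 0, "z": 0, "rx": 0, "ry": 0.13, "rz": 0}
    - {"x": 0, "y": 0, "z": 0, "rx": 0, "ry": 0.13, "rz": 0}
    - {"x": 0, "y": 0, "z": 0, "rx": 0, "ry": 0.13, "rz": 0}
    - {"x": 0, "y": 0, "z": 0, "rx": 0, "ry": 0, "rz": 0}

```text
clock: 15.52
position: [0.593, -0.0046, 0.1401]
ee_rot: [-1.455, 0.696, -0.7]
force: [-0.9, 0.1, 3.8]
width: 0.583
```

```bash
python3 -c "
from h import *
avg(3)"
```

```text
clk 15.68 pos [ 0.593  -0.0046  0.1401] head -0.8930 tilt [0.0028 0.0005] F [-2.   1.1  1.6] T [-0.087  0.268 -0.12 ] w 0.584 j [-0.62  0.6   0.81  1.82 -0.53  0.95 -0.47] tau7 0.132
Tmean [-0.104  0.275 -0.137] sd [0.014 0.005 0.012] w 0.5844
```

Emit:
move_arm:
  series:
    - {"x": 0, "y": 0, "z": 0, "rx": 0, "ry": 0.13, "rz": 0}
    - {"x": 0, "y": 0, "z": 0, "rx": 0, "ry": 0.13, "rz": 0}
    - {"x": 0, "y": 0, "z": 0, "rx": 0, "ry": 0.13, "rz": 0}
    - {"x": 0, "y": 0, "z": 0, "rx": 0, "ry": 0.13, "rz": 0}
    - {"x": 0, "y": 0, "z": 0, "rx": 0, "ry": 0, "rz": 0}

```text
clock: 16.3
position: [0.5931, -0.005, 0.1401]
ee_rot: [-1.277, 1.091, -1.093]
force: [-2.8, 1.1, 3.5]
width: 0.581
```

```bash
python3 -c "
from h import *
avg(3)"
```

```text
clk 16.45 pos [ 0.5931 -0.005   0.1402] head -1.4123 tilt [0.0033 0.0013] F [-1.5  0.6  1.4] T [-0.226  0.294 -0.179] w 0.583 j [-0.7   0.65  0.95  1.83 -0.63  1.   -0.89] tau7 0.159
Tmean [-0.215  0.348 -0.171] sd [0.025 0.048 0.018] w 0.5819
```

Emit:
move_arm:
  series:
    - {"x": 0, "y": 0, "z": 0, "rx": 0, "ry": 0.03, "rz": 0}
    - {"x": 0, "y": 0, "z": 0, "rx": 0, "ry": 0, "rz": 0}
    - {"x": 0, "y": 0, "z": 0, "rx": 0, "ry": 0, "rz": 0}
    - {"x": 0, "y": 0, "z": 0, "rx": 0, "ry": 0, "rz": 0}

```text
clock: 16.95
position: [0.5931, -0.005, 0.1402]
ee_rot: [-1.264, 1.111, -1.113]
force: [-1.4, 0.2, 1.8]
width: 0.579
```

```bash
python3 -c "
from h import *
avg(3)"
```

```text
clk 17.10 pos [ 0.5931 -0.005   0.1402] head -1.4405 tilt [0.0033 0.0017] F [-1.1  1.2  1. ] T [-0.213  0.367 -0.103] w 0.580 j [-0.7   0.66  0.96  1.83 -0.64  1.   -0.91] tau7 0.066
Tmean [-0.198  0.361 -0.064] sd [0.012 0.005 0.036] w 0.5811
```

Emit:
move_arm:
  series:
    - {"x": 0, "y": 0, "z": 0, "rx": 0, "ry": 0, "rz": 0}
    - {"x": 0, "y": 0, "z": 0, "rx": 0, "ry": 0, "rz": 0}
    - {"x": 0, "y": 0, "z": 0, "rx": 0, "ry": 0, "rz": 0}
    - {"x": 0, "y": 0, "z": 0, "rx": 0, "ry": 0, "rz": 0}
  jaw: 8.5

```text
clock: 17.6
position: [0.5932, -0.005, 0.1399]
ee_rot: [-1.265, 1.111, -1.113]
force: [0.6, -0.2, -1.0]
width: 0.912
```

```bash
python3 -c "
from h import *
st();plan([.545,-.142,.25])"
```

```text
clk 17.60 pos [ 0.5932 -0.005   0.1399] head -1.4403 tilt [0.0034 0.0015] F [ 0.6 -0.2 -1. ] T [-0.121  0.167  0.022] w 0.912 j [-0.7   0.66  0.96  1.83 -0.64  1.   -0.91] tau7 0.001
clk 17.60 pos [ 0.5932 -0.005   0.1399] j [-0.7   0.66  0.96  1.83 -0.64  1.   -0.91] F [ 0.62 -0.2  -1.01] T [-0.121  0.167  0.022] w 0.912
tool x [ 0.13  -0.991 -0.001] y [ 0.003  0.001 -1.   ] z [0.991 0.13  0.004]
shift cm in tool [ 12.94 -11.05  -6.52] |d| 18.22
```

Emit:
move_arm:
  series:
    - {"x": 0, "y": -2, "z": 0, "rx": 0, "ry": 0, "rz": 0}
    - {"x": 0, "y": -5, "z": 0, "rx": 0, "ry": 0, "rz": 0}
    - {"x": 0, "y": -5, "z": 0, "rx": 0, "ry": 0, "rz": 0}
    - {"x": 0, "y": 0, "z": -5, "rx": 0, "ry": 0, "rz": 0}
    - {"x": 4.5, "y": 0, "z": -1.5, "rx": 0, "ry": 0, "rz": 0}
    - {"x": 4.5, "y": 0, "z": 0, "rx": 0, "ry": 0, "rz": 0}
    - {"x": 4, "y": 0, "z": 0, "rx": 0, "ry": 0, "rz": 0}
    - {"x": 0, "y": 0, "z": 0, "rx": 0, "ry": 0, "rz": 0}

```text
clock: 18.6
position: [0.5456, -0.1459, 0.2738]
ee_rot: [-1.261, 1.102, -1.116]
force: [-0.1, 0.1, -0.5]
width: 0.925
```

Emit:
move_arm:
  series:
    - {"x": 0, "y": 0, "z": 0, "rx": 0, "ry": 0, "rz": 0}
    - {"x": 0, "y": 0, "z": 0, "rx": 0, "ry": 0, "rz": 0}
    - {"x": 0, "y": 0, "z": 0, "rx": 0, "ry": 0, "rz": 0}
    - {"x": 0, "y": 0, "z": 0, "rx": 0, "ry": 0, "rz": 0}
    - {"x": 0, "y": 0, "z": 0, "rx": 0, "ry": 0, "rz": 0}
    - {"x": 0, "y": 0, "z": 0, "rx": 0, "ry": 0, "rz": 0}
  jaw: 0

```text
clock: 19.35
position: [0.5461, -0.1423, 0.2748]
ee_rot: [-1.261, 1.099, -1.111]
force: [0.2, -0.5, 0.0]
width: 0.324
```

```bash
python3 -c "
from h import *
plan([.535,-.142,.180])
cv2.imwrite('pics/s2.png',cv2.resize(arm.get_image('scene')[150:330,220:430],None,fx=3.5,fy=3.3))
cv2.imwrite('pics/w2.png',arm.get_image('wrist'))"
```

```text
clk 19.35 pos [ 0.5461 -0.1423  0.2748] j [-0.59  0.46  1.1   1.75 -0.45  1.2  -0.8 ] F [ 0.15 -0.48  0.01] T [-0.097  0.084  0.03 ] w 0.324
tool x [ 0.138 -0.99  -0.001] y [ 0.012  0.002 -1.   ] z [0.99  0.138 0.012]
shift cm in tool [-0.17  9.47 -1.2 ] |d| 9.54
```

View pics/w2.png

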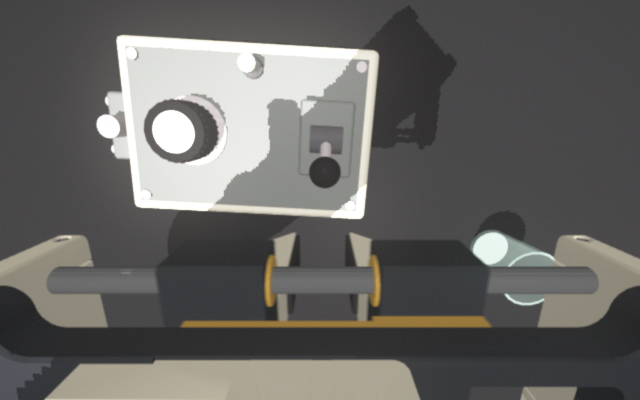

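View pics/s2.png

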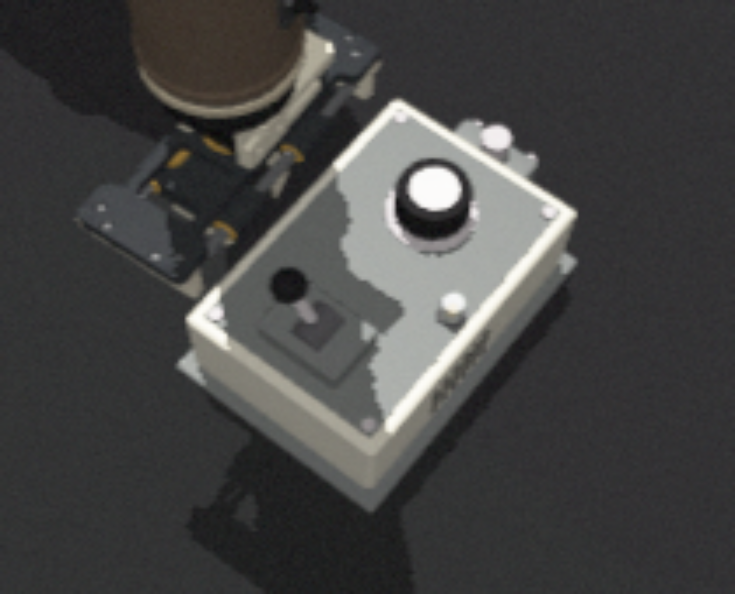

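Wrist view: the ball is at (325,172), ahead of the closing fingers, with the lever still off. Scene view: the dial is clear of the gripper. I'll go down in front of the ball.

Emit:
move_arm:
  series:
    - {"x": -0.1, "y": 0, "z": -1.5, "rx": -0.012, "ry": 0, "rz": 0}
    - {"x": 0, "y": 3, "z": 0, "rx": 0, "ry": 0, "rz": 0}
    - {"x": 0, "y": 3, "z": 0, "rx": 0, "ry": 0, "rz": 0}
    - {"x": 0, "y": 2, "z": 0, "rx": 0, "ry": 0, "rz": 0}
    - {"x": 0, "y": 0, "z": 0, "rx": 0, "ry": 0, "rz": 0}
    - {"x": 0, "y": 0, "z": 0, "rx": 0, "ry": 0, "rz": 0}

```text
clock: 20.2
position: [0.5266, -0.1448, 0.1939]
ee_rot: [-1.272, 1.11, -1.107]
force: [-0.5, -0.3, 0.7]
width: 0.004
```

```bash
python3 -c "
from h import *
plan([.535,-.142,.180])"
```

```text
clk 20.20 pos [ 0.5266 -0.1448  0.1939] j [-0.54  0.52  1.03  1.89 -0.52  1.04 -0.72] F [-0.47 -0.3   0.71] T [-0.034  0.151  0.045] w 0.004
tool x [ 0.135 -0.991 -0.001] y [-0.002  0.    -1.   ] z [ 0.991  0.135 -0.002]
shift cm in tool [-0.16  1.39  0.87] |d| 1.65
```

Emit:
move_arm:
  series:
    - {"x": 0, "y": 1.4, "z": 0, "rx": 0, "ry": 0, "rz": 0}
    - {"x": 0, "y": 0, "z": 1.5, "rx": 0, "ry": 0, "rz": 0}
    - {"x": 0, "y": 0, "z": 1, "rx": 0, "ry": 0, "rz": 0}
    - {"x": 0, "y": 0, "z": 0, "rx": 0, "ry": 0, "rz": 0}

```text
clock: 20.7
position: [0.5546, -0.1411, 0.1807]
ee_rot: [-1.27, 1.107, -1.108]
force: [-1.0, -0.1, -1.0]
width: 0.005
```

```bash
python3 -c "
from h import *
plan([.605,-.137,.180])"
```

```text
clk 20.70 pos [ 0.5546 -0.1411  0.1807] j [-0.51  0.57  1.    1.84 -0.56  1.04 -0.72] F [-1.   -0.11 -0.99] T [-0.091  0.173 -0.011] w 0.005
tool x [ 0.137 -0.991  0.   ] y [ 0.001  0.    -1.   ] z [0.991 0.137 0.001]
shift cm in tool [0.28 0.07 5.05] |d| 5.06
```

Close to contact; now push in small steps.

Emit:
move_arm:
  series:
    - {"x": 0, "y": 0, "z": 1, "rx": 0, "ry": 0, "rz": 0}
    - {"x": 0, "y": 0, "z": 1, "rx": 0, "ry": 0, "rz": 0}
    - {"x": 0.1, "y": 0, "z": 1, "rx": 0, "ry": 0, "rz": 0}
    - {"x": 0, "y": 0, "z": 0.8, "rx": 0, "ry": 0, "rz": 0}
    - {"x": 0, "y": 0, "z": 0, "rx": 0, "ry": 0, "rz": 0}

```text
clock: 21.32
position: [0.5947, -0.1374, 0.1808]
ee_rot: [-1.271, 1.108, -1.108]
force: [-1.0, 0.2, 0.5]
width: -0.001
```

```bash
python3 -c "
from h import *
plan([.605,-.137,.180])
cv2.imwrite('pics/w3.png',arm.get_image('wrist'))"
```

```text
clk 21.32 pos [ 0.5947 -0.1374  0.1808] j [-0.48  0.63  0.97  1.74 -0.58  1.09 -0.74] F [-0.97  0.19  0.52] T [-0.063  0.18   0.017] w -0.001
tool x [ 0.136 -0.991  0.001] y [-0.    -0.001 -1.   ] z [ 0.991  0.136 -0.   ]
shift cm in tool [0.11 0.08 1.02] |d| 1.03
```

View pics/w3.png

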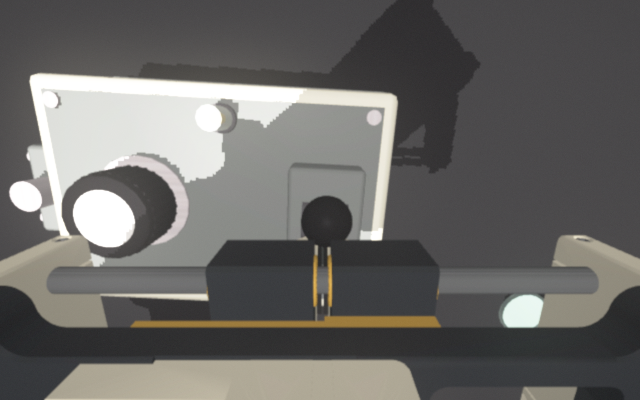

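The ball at (327,220) is in front of the closed fingers and being pushed over. I'll continue to the end.

Emit:
move_arm:
  series:
    - {"x": 0, "y": 0, "z": 0.5, "rx": 0, "ry": 0, "rz": 0}
    - {"x": 0, "y": 0, "z": 0.4, "rx": 0, "ry": 0, "rz": 0}
    - {"x": 0, "y": 0, "z": 0, "rx": 0, "ry": 0, "rz": 0}

```text
clock: 21.75
position: [0.603, -0.1361, 0.1805]
ee_rot: [-1.271, 1.11, -1.108]
force: [-0.6, 0.8, -0.0]
width: 0.001
```

Emit:
move_arm:
  series:
    - {"x": 0, "y": 0, "z": 0.2, "rx": 0, "ry": 0, "rz": 0}
    - {"x": 0, "y": 0, "z": 0, "rx": 0, "ry": 0, "rz": 0}

```text
clock: 22.0
position: [0.6034, -0.1362, 0.1803]
ee_rot: [-1.273, 1.113, -1.107]
force: [-0.6, 0.6, 0.5]
width: 0.002
```

```bash
python3 -c "
from h import *
avg(3)
plan([.605,-.137,.180])"
```

```text
clk 22.15 pos [ 0.6035 -0.1361  0.1803] head -1.4359 tilt [-0.004   0.0003] F [-3.3  0.4  0.7] T [-0.158  0.946 -0.038] w 0.003 j [-0.47  0.65  0.97  1.72 -0.59  1.1  -0.75] tau7 0.013
Tmean [-0.174  0.907 -0.017] sd [0.014 0.037 0.022] w 0.0028
clk 22.15 pos [ 0.6035 -0.1361  0.1803] j [-0.47  0.65  0.97  1.72 -0.59  1.1  -0.75] F [-3.31  0.37  0.65] T [-0.158  0.946 -0.038] w 0.003
tool x [ 0.135 -0.991 -0.001] y [-0.004  0.    -1.   ] z [ 0.991  0.135 -0.004]
shift cm in tool [0.11 0.03 0.14] |d| 0.17
```

Emit:
move_arm:
  series:
    - {"x": 0, "y": 0, "z": 0.3, "rx": 0, "ry": 0, "rz": 0}
    - {"x": 0, "y": 0, "z": 0, "rx": 0, "ry": 0, "rz": 0}

```text
clock: 22.4
position: [0.6035, -0.1363, 0.1801]
ee_rot: [-1.275, 1.118, -1.105]
force: [-2.5, 0.2, 1.5]
width: 0.005
```

```bash
python3 -c "
from h import *
avg(3)"
```

```text
clk 22.55 pos [ 0.6037 -0.1363  0.1801] head -1.4375 tilt [-0.009   0.0011] F [-5.5 -1.2  2.4] T [-0.154  1.391  0.046] w 0.005 j [-0.47  0.65  0.97  1.71 -0.59  1.11 -0.75] tau7 0.017
Tmean [-0.172  1.339 -0.008] sd [0.024 0.042 0.039] w 0.0056
```

It is against the end (no more travel, force rising). I'll back off, lift and check.

Emit:
move_arm:
  series:
    - {"x": 0, "y": 0, "z": -2, "rx": 0, "ry": 0, "rz": 0}
    - {"x": 0, "y": 0, "z": -4, "rx": 0, "ry": 0, "rz": 0}
    - {"x": 0, "y": -4, "z": 0, "rx": 0, "ry": 0, "rz": 0}
    - {"x": 0, "y": -5, "z": 0, "rx": 0, "ry": 0, "rz": 0}
    - {"x": 0, "y": -3, "z": -3, "rx": 0, "ry": 0, "rz": 0}
    - {"x": 0, "y": 0, "z": -5, "rx": 0, "ry": 0, "rz": 0}
    - {"x": 0, "y": 0, "z": 0, "rx": 0, "ry": 0, "rz": 0}
    - {"x": 0, "y": 0, "z": 0, "rx": 0, "ry": 0, "rz": 0}

```text
clock: 23.55
position: [0.4685, -0.1537, 0.3051]
ee_rot: [-1.267, 1.105, -1.107]
force: [-0.4, -0.6, -0.0]
width: 0.004
```

```bash
python3 - <<'E'
from h import *
st()
I={n:arm.get_image(n) for n in ("scene","top")}
for n in I: cv2.imwrite(f"pics/{n}4.png",I[n])
cv2.imwrite("pics/z4.png",np.hstack([cv2.resize(I["scene"][175:305,265:395],(390,390)),cv2.resize(I["top"][120:220,270:370],(390,390))]))
E
```

```text
clk 23.55 pos [ 0.4685 -0.1537  0.3051] head -1.4329 tilt [0.0032 0.002 ] F [-0.4 -0.6 -0. ] T [-0.097  0.198  0.061] w 0.004 j [-0.73  0.28  1.21  1.85 -0.29  1.2  -0.86] tau7 0.012
```

View pics/z4.png

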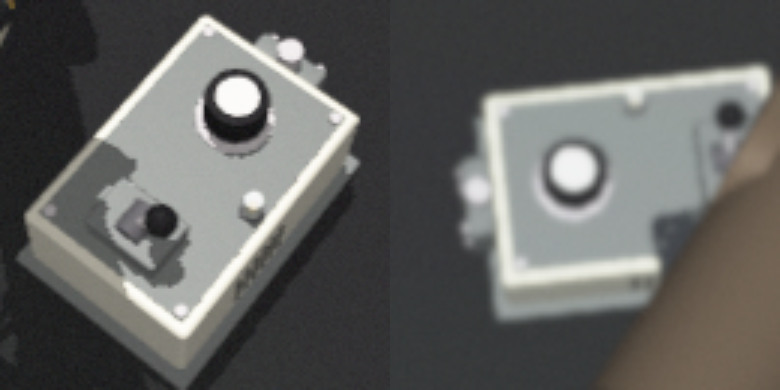

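View pics/scene4.png

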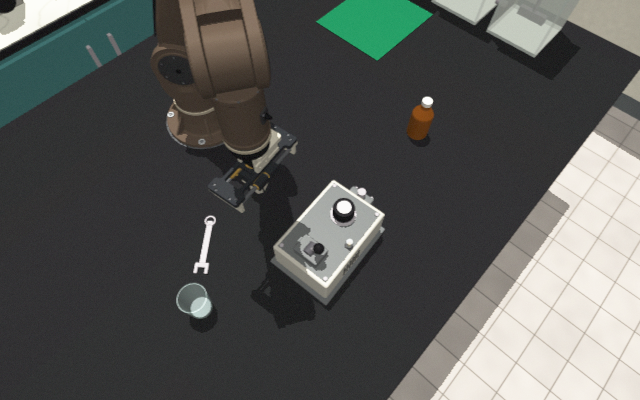

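```bash
python3 - <<'E'
from h import *
P,e=cross((318.7,248),(357.2,149.5)); print(P,e)
x=(P-np.array([.6033,-.1388,0]))@[.997,.08,0]; print("angle",.5+np.arctan2(x,P[2]-.132))
a=np.float32(cv2.imread("pics/scene0.png"));b=np.float32(cv2.imread("pics/scene4.png"))
for nm,(x0,x1,y0,y1) in dict(bottle=(400,440,90,145),spanner=(190,220,212,276),beaker=(172,215,282,322)).items(): print(nm,abs(a-b)[y0:y1,x0:x1].mean())
st(); arm.sign_off()
E
```

```text
[ 0.62726743 -0.1356065   0.17605673] 0.0007482739329265207
angle 1.0014446069686016
bottle 2.3728788
spanner 1.8911458
beaker 1.9253876
clk 23.65 pos [ 0.4681 -0.1542  0.3048] head -1.4337 tilt [0.0016 0.001 ] F [-0.4 -0.5 -0. ] T [-0.036  0.181 -0.039] w 0.009 j [-0.73  0.29  1.21  1.86 -0.29  1.2  -0.86] tau7 -0.020
the job is handed in; nothing more can be done
```

The dial was set to click five from its stop, then the run lever was pushed fully over. The job was handed in at 23.7 s; no verdict is reported.

- **Stop:** I turned the dial anticlockwise four clicks to reach it. At 0.07 rad past click 0 the torque was 0.32 N m, against 0.14 at about the same place on clicks 2 and 3. That is well under the 0.16 rad limit. Easing back to click 0 brought the torque to about zero.
- **Count:** I turned clockwise five clicks, 2.615 rad against the nominal 2.618. Torque at every click had the expected sign, and the click positions matched those found on the way down, so I saw no sign of the grip slipping. I then let go.
- **Lever:** I pushed until it stopped moving and the force rose to about 5 N. From two camera views the ball gives an angle of 1.00 rad.
- **Surroundings:** the bottle, beaker and spanner look unchanged in the scene picture. The arm ended clear of everything, with the force reading near zero.

Two things to note:
- The click-five setting rests on angle and torque only, because the indicator pin was never read.
- The first move call was refused as invalid (jaw 9.18 with some turn values left out); nothing moved. It went through with all six values per row and jaw 9.1.

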